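# Flip the status flag of the examined counting chamber

### The job

The clear, ribbed counting chamber has been examined, so on the station where it stands flip the orange status flag right over its pivot with a fingertip (press its black tab down to raise it, then push it over) until it lies flat on the other side, showing green. Push gently, and do not pick up or shift anything: leave the other station's flag, the chamber, the dish, the beaker and the vial as they are.

Things in the scene. Friction and masses are not known exactly. Their poses are not given: they have to be found in the camera images.
- station_a: Station with the counting chamber (left or right one): pale plate 170 (x) by 190 (y) by 8 mm fixed to the table, yawed up to 20 deg; origin centre of underside, x away from the robot, y left, z up. At x = -40 mm two aluminium cheeks (6 mm thick, 20 mm wide in y, 80 mm tall, 76 mm clear gap) carry the flag's hinge pin; free space under the flag. Black disc at x = +43 mm marks the sample's place.
- flag_a (a joint): Hinge of the flag on station_a, rad. 0 = level towards the station's +y (left), orange up; pi/2 = straight up; pi = flipped over, level towards -y, green up (stops at 0 and pi). Pressing the black tab down raises the flag. Stiff hinge (0.03 N m): it stays at any angle it is left; 2 to 4 N on tab or plate moves it (flag about 40 g). Starts 0 to 0.3 raised.
- flag_a_pivot (a point): Middle of the hinge pin of the flag on station_a, 70 mm above the table, fixed to the station, axes as the station's. The pin runs along the station's x axis.
- flag_a_tip (a point): Middle of the outer edge of the flag on station_a, 85 mm from the pin axis; moves with the flag. The flag is a plate 56 mm wide (along the pin) and 4 mm thick, reaching from 10 to 85 mm from the pin axis, centred on it; orange one face, green the other.
- flag_a_tab (a point): Point on that flag's black press tab, 30 mm from the pin axis, moves with the flag. The tab is 28 mm wide, 4 mm thick, and reaches 42 mm from the pin axis on the side opposite the plate, in line with it.
- station_b: The other station, same make, which carries the round dish; leave its flag alone. Origin and axes as station_a.
- flag_b (a joint): Hinge of the flag on station_b, same make and values as flag_a; to be left as it is.
- flag_b_tip (a point): Middle of the outer edge of the flag on station_b.
- chamber: Loose clear plastic counting chamber, open-topped, 50 (x) by 80 (y) by 18 mm, with 7 white ribs inside; stands on station_a about 43 mm beyond the plate centre, on the side away from the robot. Origin at the centre of its underside.
- dish: Loose round covered dish, 62 mm across, 14 mm high, amber inside, on station_b. Origin at the centre of its underside.
- beaker: Loose glass beaker, 68 mm across, 90 mm high, with pens in it reaching 140 mm, beyond the stations. Origin at the centre of its underside.
- vial: Loose small vial with a blue cap, 28 mm across, 55 mm high, beyond the stations. Origin at the centre of its underside.

How it is judged:
At the end, for the whole second after the job is handed in: The flag on the chamber's station lies flipped over, within about 14 degrees of flat (joint above 2.9 rad), green up and at rest; the other flag's tip is within 20 mm, and the chamber, dish, beaker and vial within 25 mm, of where they started (value of joint flag_a above 2.9 rad and velocity of joint flag_a between -0.05 and 0.05 rad/s and distance of flag_b_tip from where it was at the start of the episode below 0.02 m and distance of each of chamber, dish, beaker, vial from where it was at the start of the episode below 0.025 m); the robot touches nothing.
It fails at once if the fingers press or pinch the flag or its station harder than 30 N (contact force between station_a and the fingers above 30 N).
It fails at once if the other station's flag is moved (distance of flag_b_tip from where it was at the start of the episode above 0.02 m).
It fails at once if the chamber, dish, beaker or vial is shifted, lifted or carried (distance of any of chamber, dish, beaker, vial from where it was at the start of the episode above 0.025 m).
It also fails if it takes over 48 s, if anything falls off the work surface, if the arm or the gripper's body presses on something with over 40 N, if the wrist force passes 120 N, or if a joint passes its speed limit or range.

### The arm

A 6-joint arm with a two-finger parallel gripper is mounted at the origin on the work surface. World frame = base frame: x ahead of the robot, y to its left, z up, the work surface at z = 0. Lengths are in m, angles in rad, forces in N, time in s.
With the tool pointing down it reaches from about 0.35 to 0.85 m from the base axis. Payload 8.1 kg.
Tool frame: the origin (TCP) lies between the finger pads; the fingertips stand 11 mm ahead of it and the grasp point (between the pads) lies 8 mm behind it (robot.tips_ahead is the distance from the TCP to the fingertips, in m); z points along the fingers, y is the line along which they close (so a half turn about z gives the same grasp; the last joint's range is limited). The gripper opens to 93 mm and grips with 3 to 60 N. Pads are 15 mm wide; open, the fingers measure 128 mm over their backs; the gripper's body (75 mm by 188 mm) begins 65 mm behind the grasp point.
Start: joints at [-1.346, 0.13, 1.488, -0, 1.523, -0.085], TCP at [0.183, -0.571, 0.23] pointing down, gripper open.
Joint ranges: [-2.96, 2.96], [-0.89, 2.26], [0.02, 2.5], [-1.34, 4.48], [0, 2.73], [-2.66, 2.66]. Speed limits (rad/s): [2.39, 2.39, 2.79, 3.14, 3.14, 3.14].

### API

Orientations are given as a rotation vector (axis times angle).
In Python, from plant import robot gives the robot as it stands. The module is installed in compiled form; this text tells all that it offers.
- The arm moves only by the tool move_arm, never from a script. Its argument "deltas" is one flat list of numbers, 7 for each row, row after row: the shift along the tool's x, y, z in m, then the turn, a rotation vector about the tool's x, y, z in rad, then the opening, from 0 (shut) to 1 (fully open). A call has 1 to 12 rows; each row is the pose to reach, as a shift and turn from the pose commanded when the call began, along the tool's axes at that moment; what a row does not reach only later rows make up. A row lasts 1/8 s, in which the tool goes at most 62.5 mm and 10.7 degrees, less where a joint would pass 70% of its speed; a pose out of reach is approached as far as the arm can. A call with a gripper value outside its range is refused whole. The fingers move at their own pace and stop on an object; "squeeze" is the grip in N (left out, the last holds). Time passes only in rows, so rows that repeat a pose let the fingers close. It gives the time, the measured TCP pose, the force, the opening and the grip force at its end, in the units of the state.
- robot.read_state(): the state, without advancing time (a new reading comes with each control period).
- robot.read_camera(name): name is "scene" or "top" or "wrist"; returns (picture, depth): 400x640x3 uint8, red, green, blue; 400x640 float32, m along the optical axis (not along the pixel's ray), 0 where there is no reading.
- robot.camera_model(name): a dict with "K" (3x3 intrinsics, pixels), "R" (3x3) and "t" (3): a world point X has camera coordinates R X + t; the wrist camera has in their place "tool_from_camera" (4x4, takes a point from camera to tool coordinates, whose origin is the TCP and whose axes are the flange's). Camera axes: x right, y down, z forward; pixel columns grow to the right and rows downward; lengths in m; the calibration is good to about 2 mm. A picture is of the moment at which its call begins: read the wrist's pose just before it. camera_model takes no time and is no camera call.
- robot.close_job(): hands the job in; it is judged then, once.
Trained networks look in the newest picture that a camera, given by its name, has taken for a name from the list of things; names that differ only in an ending like _2 or _b are one class to them, and where a whole thing is asked for, a point or a joint stands for the part that bears it (a point fixed in the world has none). Each returns a list of dicts, best first, with "confidence" (0 to 1); they miss things now and then, are a little off and sometimes report something else, mostly with a low value. They report only what shows in the picture. A call takes as long as a camera call.
- robot.recognise(camera, label): "uv" ([column, row] in pixels, amid what is visible of it).
The state is a dict: "t": time; "q": joint angles; "dq": joint speeds; "joint_torque": joint torques, N m; "tool_pos": TCP position; "orientation": TCP orientation; "force": force on the tool from outside, world axes, zero at the start; "wrist_torque": the same for the moment, N m; "opening": finger opening in m; "gripper_force": force on a finger pad.
Only numpy, scipy, OpenCV 4.12 (cv2) and the standard library are available. Lean on these libraries where they do the work, as an engineer would, in place of code of your own. Each camera call takes 0.05 s, during which the arm holds its last target. There are 200 camera calls.

## Working session

There is one attempt and no reset: what is moved stays moved. The work goes in short steps, Python scripts to look and compute and a tool call to move; the robot and the scene stay as the last step left them, time stands still between calls to the robot, and variables do not carry over. Pictures are saved under pics/ and viewed, at most 10 in all, crops included, and the job is handed in when it is done.

Besides the shell and the picture viewer there is one more tool, called after "Emit:" as name(argument=value, ...) on one line, values as JSON. move_arm: Moves the arm, as the interface text tells. Its arguments: {"type":"object","properties":{"deltas":{"type":"array","items":{"type":"number"}},"squeeze":{"type":"number"}},"required":["deltas"]}

```bash
mkdir -p pics
cat > h.py <<'E'
import numpy as np, cv2
from plant import robot
def snap(n,f):
    p,d=robot.read_camera(n); cv2.imwrite('pics/'+f,p[:,:,::-1]); np.save('pics/'+n+'_d.npy',d); np.save('pics/'+n+'_p.npy',p); return p,d
def cloud(n,d):
    m=robot.camera_model(n);K=np.array(m['K']);v,u=np.mgrid[:400,:640]
    c=np.stack([(u-K[0,2])/K[0,0]*d,(v-K[1,2])/K[1,1]*d,d],-1)
    return (c-np.array(m['t']))@np.array(m['R'])
E
python3 - <<'E'
from h import *
for n in ('top','scene'):
    p,d=snap(n,n+'1.png');W=cloud(n,d)
    for l in ('chamber','dish','flag_a_tip','flag_a_tab','station_a','beaker','vial'):
        for r in robot.recognise(n,l)[:3]:
            u,v=map(int,r['uv']);print(n,l,(u,v),round(r['confidence'],2),W[v,u].round(3))
print(robot.read_state())
E
```

```text
top chamber (415, 214) 0.86 [ 0.621 -0.164  0.016]
top dish (225, 203) 0.86 [0.64  0.225 0.024]
top flag_a_tip (410, 259) 0.62 [ 0.532 -0.142  0.076]
top flag_a_tab (415, 256) 0.97 [ 0.537 -0.152  0.075]
top station_a (241, 226) 0.96 [0.594 0.194 0.008]
top station_a (414, 238) 0.88 [ 0.572 -0.164  0.007]
top beaker (358, 128) 0.86 [ 0.789 -0.043  0.065]
top vial (269, 146) 0.75 [0.753 0.134 0.058]
top vial (413, 240) 0.25 [ 0.568 -0.161  0.009]
scene chamber (239, 183) 0.8 [ 0.62  -0.161  0.015]
scene chamber (398, 218) 0.3 [0.607 0.194 0.045]
scene dish (408, 245) 0.63 [0.647 0.228 0.021]
scene dish (253, 255) 0.55 [ 0.786 -0.043  0.065]
scene flag_a_tip (257, 137) 0.87 [ 0.53  -0.148  0.076]
scene flag_a_tip (253, 165) 0.48 [ 0.559 -0.156  0.007]
scene flag_a_tab (257, 137) 0.66 [ 0.53  -0.148  0.076]
scene station_a (249, 163) 0.65 [ 0.575 -0.154  0.035]
scene station_a (401, 220) 0.6 [0.607 0.201 0.04 ]
scene beaker (253, 255) 0.66 [ 0.786 -0.043  0.065]
scene vial (345, 275) 0.64 [0.761 0.131 0.053]
{'t': 0.8, 'q': array([-1.34637971e+00,  1.30364851e-01,  1.48817105e+00,  2.98412909e-05,
        1.52296300e+00, -8.53732832e-02]), 'dq': array([ 0.00112537,  0.00120325,  0.00183069,  0.00152476, -0.0009743 ,
        0.0014003 ]), 'joint_torque': array([-5.28197361e-04, -5.59710824e+01, -4.92020166e+01,  7.67207891e-02,
        2.25981470e-02, -1.55647928e-05]), 'tool_pos': array([ 0.18296994, -0.57145782,  0.22967215]), 'orientation': array([3.10389069e+00, 4.84657002e-01, 5.69356006e-05]), 'force': array([-0.50258892,  0.42333315, -0.16086073]), 'wrist_torque': array([ 0.00454911, -0.00510134, -0.01707023]), 'gripper_force': 0.0, 'opening': 0.09284775864821784}
```

View pics/top1.png

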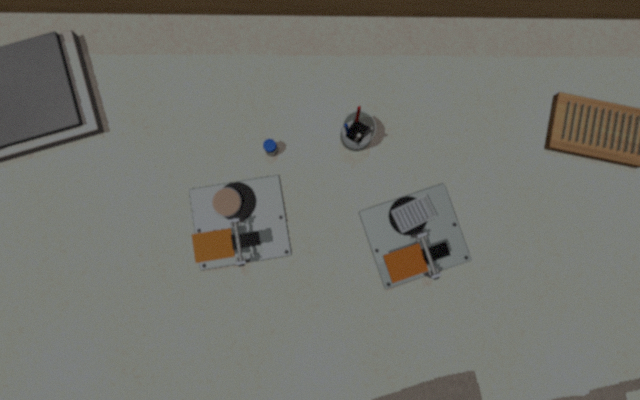

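View pics/scene1.png

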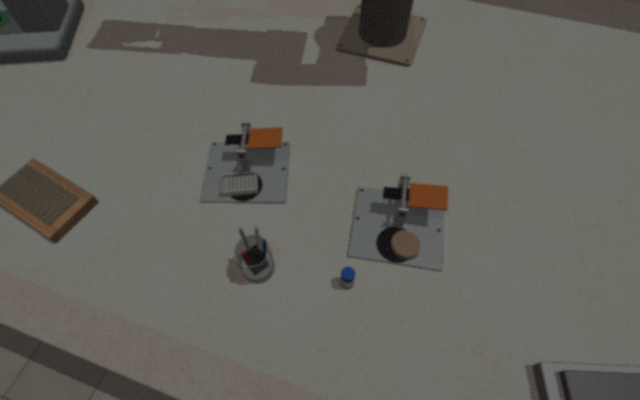

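The top view shows the chamber on the right station at (412,213). That station's orange flag is at (406,262), its tab at (437,250), and the hinge cheeks are near (428,255). The dish is on the left station.

Run:
```python
from h import *
for n in ('top','scene'):
    p=np.load(f'pics/{n}_p.npy').astype(int);d=np.load(f'pics/{n}_d.npy');W=cloud(n,d)
    x,y,z=W[...,0],W[...,1],W[...,2]
    reg=(x>.42)&(x<.75)&(y<-.02)&(y>-.32)&(d>0)
    pl=reg&(z>.004)&(z<.022)
    pl=cv2.morphologyEx(pl.astype(np.uint8),cv2.MORPH_OPEN,np.ones((3,3)))>0
    r=cv2.minAreaRect(np.float32(W[pl][:,:2]*1000));print(n,'plate',r)
    og=reg&(p[...,0]>p[...,2]*2.2)&(p[...,0]>90)&(z>.04)
    Q=W[og];c=Q.mean(0);print('orange',og.sum(),c.round(4),cv2.minAreaRect(np.float32(Q[:,:2]*1000)))
    A=np.c_[Q[:,:2]-c[:2],np.ones(len(Q))];print('slope',np.linalg.lstsq(A,Q[:,2],rcond=None)[0].round(3))
    bl=reg&(p.sum(-1)<110)&(z>.04)
    if bl.sum()>4: Q=W[bl];print('black',bl.sum(),Q.mean(0).round(4),Q[:,2].min(),Q[:,2].max(),cv2.minAreaRect(np.float32(Q[:,:2]*1000)))
    hi=reg&(z>.05);Q=W[hi];print('hi',hi.sum(),Q[:,2].max(),cv2.minAreaRect(np.float32(Q[:,:2]*1000)))
```

```text
top plate ((577.16259765625, -164.850341796875), (170.14407348632812, 190.8175811767578), 18.942588806152344)
orange 1044 [ 0.5251 -0.1328  0.0768] ((525.0476684570312, -133.30966186523438), (54.485145568847656, 73.53596496582031), 19.283432006835938)
slope [-0.023  0.072  0.077]
black 254 [ 0.5466 -0.1958  0.0716] 0.06579371230896519 0.07824506107436686 ((544.8029174804688, -191.63580322265625), (24.634872436523438, 51.750301361083984), 19.03774642944336)
hi 1785 0.08370722552754192 ((532.5693359375, -157.41195678710938), (95.9070053100586, 126.72071075439453), 19.051239013671875)
scene plate ((577.9969482421875, -163.42550659179688), (170.70669555664062, 188.99093627929688), 18.95659828186035)
orange 581 [ 0.5251 -0.1321  0.0747] ((524.6073608398438, -132.85374450683594), (53.687496185302734, 71.62254333496094), 19.706247329711914)
slope [-0.026  0.074  0.075]
black 148 [ 0.5507 -0.1908  0.0696] 0.06455920961225485 0.07413674179618134 ((559.9454345703125, -186.4451446533203), (64.68891143798828, 48.17110061645508), 16.181438446044922)
hi 1164 0.08108380842171777 ((534.0643920898438, -155.88217163085938), (95.09596252441406, 127.01824951171875), 19.029163360595703)
```

Emit:
move_arm(deltas=[0.042, -0.021, 0, 0, 0, -0.145, 0, 0.084, -0.043, 0, 0, 0, -0.289, 0, 0.126, -0.064, 0, 0, 0, -0.434, 0, 0.168, -0.085, 0.01, 0, 0, -0.579, 0, 0.209, -0.107, 0.02, 0, 0, -0.723, 0, 0.251, -0.128, 0.03, 0, 0, -0.868, 0, 0.293, -0.149, 0.04, 0, 0, -1.012, 0, 0.335, -0.171, 0.05, 0, 0, -1.157, 0, 0.377, -0.192, 0.06, 0, 0, -1.302, 0, 0.419, -0.213, 0.07, 0, 0, -1.446, 0, 0.461, -0.235, 0.08, 0, 0, -1.591, 0, 0.461, -0.235, 0.08, 0, 0, -1.591, 0], squeeze=5)

```text
t: 2.3
tool_pos: [0.5515, -0.2042, 0.1485]
orientation: [-1.819, -2.56, -0.001]
force: [-0.7, 0.5, 0.2]
opening: 0.0008
gripper_force: 0.0
```

```bash
cat >> h.py <<'E'
from scipy.spatial.transform import Rotation as Ro
a=np.deg2rad(18.95);X=np.array([np.cos(a),np.sin(a),0]);Y=np.array([-X[1],X[0],0]);P=np.array([.5397,-.1771,.07])
def st():
    s=robot.read_state();R=Ro.from_rotvec(s['orientation']).as_matrix();tip=s['tool_pos']+.011*R[:,2]
    e=tip-P;print('t',s['t'],'tip in pivot frame mm',(np.array([e@X,e@Y,e[2]])*1000).round(1),'toolx.Y',(R[:,0]@Y).round(4),'tooly.X',(R[:,1]@X).round(4),'z',R[2,2].round(4),'F',s['force'].round(1),s['opening'])
E
python3 - <<'E'
from h import *
st(); snap('wrist','w1.png')
E
```

```text
t 2.3 tip in pivot frame mm [  2.4 -29.5  67.5] toolx.Y 1.0 tooly.X 1.0 z -1.0 F [-0.7  0.5  0.2] 0.0008476649023926239
```

View pics/w1.png

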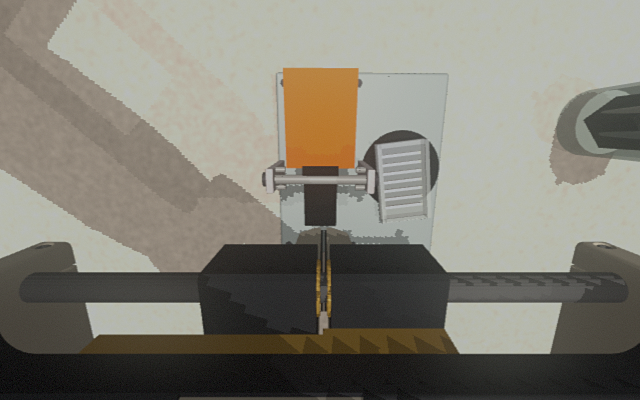

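The wrist view shows the tab at (320,195), in line with the closed fingers at column 323, and the orange plate beyond it at (320,118). I'll check the wrist camera's offset for clearance before pressing.

Run:
```python
from h import *
print(np.array(robot.camera_model('wrist')['tool_from_camera']).round(3))
```

```text
[[ 0.    -0.969 -0.247  0.068]
 [ 1.     0.    -0.     0.   ]
 [ 0.    -0.247  0.969 -0.155]
 [ 0.     0.     0.     1.   ]]
```

Emit:
move_arm(deltas=[0.0, -0.002, 0.025, 0, 0, 0, 0, 0.002, -0.002, 0.05, 0, 0, 0, 0, 0.003, -0.002, 0.058, 0, 0, 0, 0, 0.003, -0.002, 0.066, 0, 0, 0, 0, 0.004, -0.002, 0.074, 0, 0, 0, 0, 0.005, -0.002, 0.08, 0, 0, 0, 0, 0.006, -0.002, 0.084, 0, 0, 0, 0, 0.006, -0.002, 0.084, 0, 0, 0, 0])

```text
t: 3.35
tool_pos: [0.5466, -0.2019, 0.0655]
orientation: [1.826, 2.556, 0.0]
force: [-0.7, -0.5, -0.3]
opening: 0.0003
gripper_force: 0.2
```

Run:
```python
from h import *
st(); snap('wrist','w2.png')
```

```text
t 3.35 tip in pivot frame mm [ -1.5 -25.7 -15.5] toolx.Y 1.0 tooly.X 1.0 z -1.0 F [-0.7 -0.5 -0.3] 0.00032668366662090044
```

View pics/w2.png

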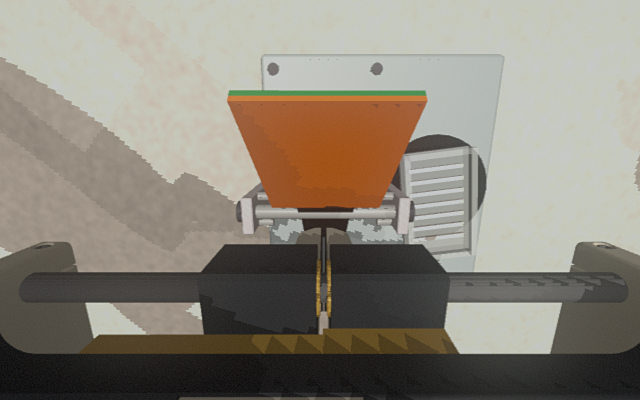

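The flag is up about 45°, tilted towards the camera, with the tab still under the fingertip. I'll press a little further, then withdraw and come round to the far (green) side.

Emit:
move_arm(deltas=[0.002, 0, 0.005, 0, 0, 0, 0, 0.004, 0, 0.01, 0, 0, 0, 0, 0.004, 0, 0.01, 0, 0, 0, 0, 0.001, 0, -0.03, 0, 0, 0, 0, 0, 0, -0.075, 0, 0, 0, 0, 0, 0, -0.12, 0, 0, 0, 0, 0, 0, -0.125, 0, 0, 0, 0, 0.045, 0, -0.125, 0, 0, 0, 0, 0.09, 0, -0.125, 0, 0, 0, 0, 0.1, 0, -0.125, 0, 0, 0, 0, 0.1, 0, -0.125, 0, 0, 0, 0])

```text
t: 4.78
tool_pos: [0.5138, -0.1071, 0.1899]
orientation: [-1.824, -2.557, 0.001]
force: [0.1, -0.7, 0.0]
opening: 0.0004
gripper_force: 0.0
```

Run:
```python
from h import *
st(); p,d=snap('top','t2.png'); W=cloud('top',d)
e=W-P; q=np.stack([e@X,e@Y,e[...,2]],-1)*1000
m=(abs(q[...,0])<26)&(abs(q[...,1])<90)&(q[...,2]>12)&(q[...,2]<95)
p=p.astype(int); o=m&((p[...,0]>p[...,2]*1.8)|(p[...,1]>p[...,0]*1.3))
print(o.sum()); 
if o.sum(): print(np.percentile(q[o],[2,25,50,75,98],axis=0).round(1), np.rad2deg(np.arctan2(q[o][:,2],q[o][:,1])).mean())
snap('scene','s2.png'); cv2.imwrite('pics/s2c.png',cv2.resize(cv2.imread('pics/s2.png')[60:260,140:440],None,fx=2,fy=2))
```

```text
t 4.775 tip in pivot frame mm [ -1.8  74.7 108.9] toolx.Y 1.0 tooly.X 1.0 z -1.0 F [ 0.1 -0.7  0. ] 0.0003956058120426
0
```

View pics/s2c.png

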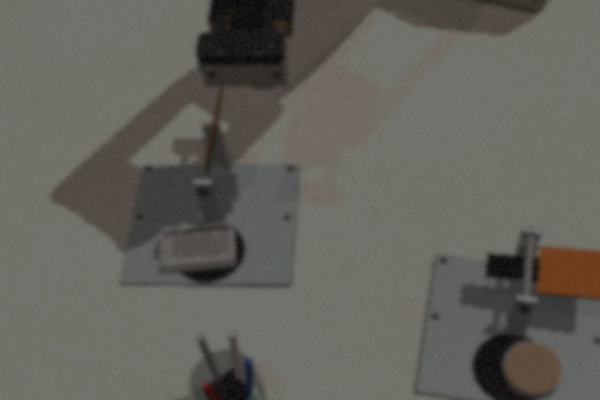

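The crop shows the flag edge-on at (213,130), up about 65°, with the gripper above and on its left (+y) side. Next I descend beside it and push it over.

Emit:
move_arm(deltas=[0, 0.002, 0.029, 0, 0, 0, 0, -0.005, 0.002, 0.059, 0, 0, 0, 0, -0.02, 0.002, 0.059, 0, 0, 0, 0, -0.03, 0.002, 0.058, 0, 0, 0, 0, -0.04, 0.002, 0.057, 0, 0, 0, 0, -0.05, 0.002, 0.053, 0, 0, 0, 0, -0.063, 0.002, 0.049, 0, 0, 0, 0, -0.075, 0.002, 0.049, 0, 0, 0, 0, -0.083, 0.002, 0.051, 0, 0, 0, 0, -0.09, 0.002, 0.0535, 0, 0, 0, 0, -0.096, 0.002, 0.056, 0, 0, 0, 0, -0.096, 0.002, 0.056, 0, 0, 0, 0])

```text
t: 6.38
tool_pos: [0.5469, -0.1978, 0.134]
orientation: [-1.826, -2.555, 0.0]
force: [0.6, 0.2, 0.2]
opening: 0.0003
gripper_force: 0.0
```

Run:
```python
from h import *
st(); snap('wrist','w3.png')
```

```text
t 6.375 tip in pivot frame mm [  0.1 -21.9  53. ] toolx.Y 1.0 tooly.X 1.0 z -1.0 F [0.6 0.2 0.2] 0.0003046381576339802
```

View pics/w3.png

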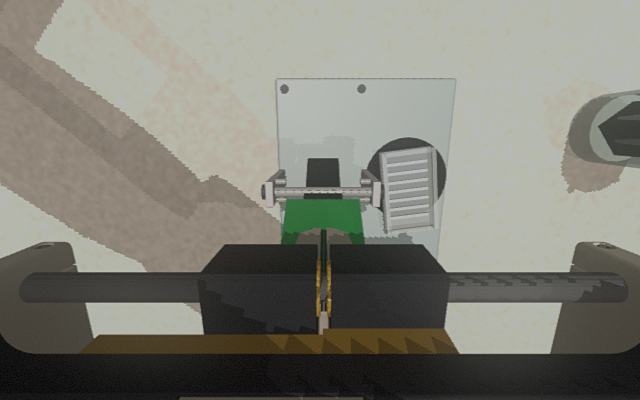

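Green now shows at (323,222), so the flag is past vertical. I'll follow the arc down to flat and then lift clear.

Emit:
move_arm(deltas=[-0.006, 0, 0.004, 0, 0, 0, 0, -0.012, 0, 0.009, 0, 0, 0, 0, -0.017, 0, 0.015, 0, 0, 0, 0, -0.022, 0, 0.021, 0, 0, 0, 0, -0.025, 0, 0.028, 0, 0, 0, 0, -0.028, 0, 0.0355, 0, 0, 0, 0, -0.03, 0, 0.0425, 0, 0, 0, 0, -0.031, 0, 0.047, 0, 0, 0, 0, -0.031, 0, 0.0485, 0, 0, 0, 0, -0.031, 0, 0.0485, 0, 0, 0, 0, -0.031, 0, 0.01, 0, 0, 0, 0, -0.031, 0, -0.05, 0, 0, 0, 0])

```text
t: 7.92
tool_pos: [0.5555, -0.226, 0.1833]
orientation: [-1.823, -2.552, 0.001]
force: [0.7, 0.1, 0.8]
opening: 0.0006
gripper_force: 0.0
```

Emit:
move_arm(deltas=[-0.06, 0, -0.04, 0, 0, 0, 0, -0.12, 0, -0.06, 0, 0, 0, 0, -0.16, 0, -0.06, 0, 0, 0, 0, -0.16, 0, -0.06, 0, 0, 0, 0])

```text
t: 8.43
tool_pos: [0.6088, -0.3817, 0.2433]
orientation: [-1.83, -2.553, 0.001]
force: [-0.0, -0.1, 0.0]
opening: 0.0007
gripper_force: 0.0
```

Run:
```python
from h import *
st(); p,d=snap('top','t3.png'); W=cloud('top',d);p=p.astype(int)
e=W-P; q=np.stack([e@X,e@Y,e[...,2]],-1)*1000
o=(abs(q[...,0])<30)&(abs(q[...,1])<100)&(q[...,2]>-20)&(p[...,1]>p[...,0]*1.4)
print(o.sum(), np.percentile(q[o],[2,50,98],axis=0).round(1), 'slope z/y',np.polyfit(q[o][:,1],q[o][:,2],1))
for l in ('chamber','dish','beaker','vial'):
    r=robot.recognise('top',l)[0];print(l,r['uv'])
```

```text
t 8.425 tip in pivot frame mm [  -1.1 -215.9  162.3] toolx.Y 1.0 tooly.X 1.0 z -1.0 F [-0.  -0.1  0. ] 0.000736279211569966
1124 [[-26.3 -83.5   0.9]
 [ -0.  -47.1   4.8]
 [ 26.5 -11.2   8.4]] slope z/y [-0.02824673  3.43429424]
chamber [412.7, 241.0]
dish [228.7, 203.6]
beaker [356.8, 127.5]
vial [270.3, 145.3]
```

View pics/t3.png

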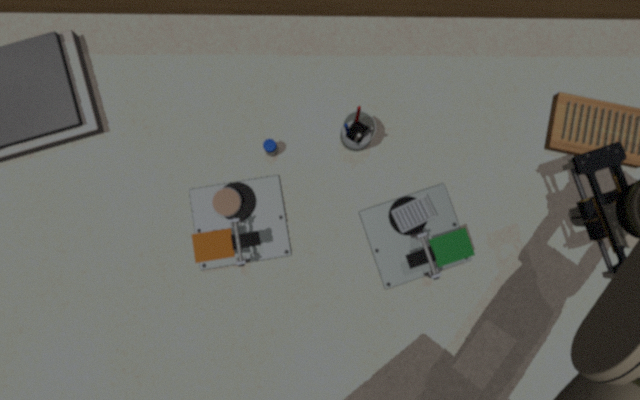

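The right station's flag now lies green at (452,245), about 0.03 rad from flat. The chamber at (412,213) and everything else is unmoved, and the arm is clear.

```bash
python3 -c "
from plant import robot
print(robot.close_job())"
```

```text
the job is handed in; nothing more can be done
None
```

The flag on the chamber's station is flipped over and lies green side up, about 0.03 rad from flat in the last top view; nothing else appeared moved, the arm stands clear, and the job is handed in (no verdict was returned).

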